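Dock the slide carrier on its locating pin

ROBOT

A 6-joint arm with a two-finger parallel gripper is mounted at the origin on the work surface. World frame = base frame: x ahead of the robot, y to its left, z up, the work surface at z = 0. Lengths are in mm, angles in rad, forces in N, time in s.
With the tool pointing down it reaches from about 375 to 925 mm from the base axis. Payload 5.7 kg.
Tool frame: the origin (TCP) lies between the finger pads; the fingertips stand env.tip_reach ahead of it and the grasp point (between the pads) is the TCP (env.tip_reach is the distance from the TCP to the fingertips, in mm); z points along the fingers, y is the direction in which the jaws open and shut (so a half turn about z gives the same grasp; the last joint's range is limited). The gripper opens to 88 mm and grips with 3 to 60 N. Pads are 20 mm wide; open, the fingers measure 115 mm over their backs; the gripper's body (75 mm by 178 mm) begins 61 mm behind the grasp point.
Start: joints at [1.016, 0.359, 1.51, -0, 1.272, -0.115], TCP at [255.444, 542.874, 241.623] pointing down, gripper open.
Joint ranges: [-2.97, 2.97], [-1.01, 2.36], [0.21, 2.38], [-0.96, 4.11], [0.2, 2.71], [-2.98, 2.98]. Speed limits (rad/s): [2.39, 2.39, 3.14, 3.14, 3.14, 3.14].

INTERFACE

Orientations are given as [roll, pitch, yaw] about the fixed x, y, z axes, in that order (R = Rz(yaw) Ry(pitch) Rx(roll)).
In Python, from rig import env gives the robot as it stands.
- The arm moves only by the shell command python3 -m creep 'ROWS' [FORCE]. ROWS is JSON, a list that holds one entry, the list of rows, each a list of 7 numbers: the shift along the world's x, y, z in mm, then the turn, a rotation vector about the world's x, y, z in rad, then the finger opening in mm, from 0 to 87.8. A call has 1 to 12 rows; each row shifts and turns the commanded pose from where the row before left it; what a row does not reach is not made up. A row lasts 1/12 s, in which the tool goes at most 41.7 mm and 7.16 degrees, less where a joint would pass 70% of its speed; a pose out of reach is approached as far as the arm can. A call with a gripper value outside its range is refused whole. The fingers move at their own pace and stop on an object; FORCE is the grip in N (left out, the last holds). Time passes only in rows, so rows that do not move let the fingers close. It gives the time, the measured TCP pose, the force and the opening at its end, in the units of the state.
- env.read_state(): the state, without advancing time (a new reading comes with each control period).
- env.capture(name): name is "side" or "top"; returns the picture (384x512x3 uint8, blue, green, red); there is no depth.
- env.camera_model(name): a dict with "vfov" (degrees; the focal length in pixels is half the picture's height over the tangent of half this angle, whatever the lens; pixels are square), "cx", "cy" (the principal point, pixels), "distortion" ([k1, k2, p1, p2, k3] as OpenCV has them; the pictures are not rectified), "R" (3x3) and "t" (3): a world point X has camera coordinates R X + t. Camera axes: x right, y down, z forward; pixel columns grow to the right and rows downward; lengths in mm; the calibration is good to about 2 mm. A picture is of the moment at which its call begins. camera_model takes no time and is no camera call.
- env.job_done(): hands the job in, once; it reports no verdict.
The state is a dict: "time": time; "joint_pos": joint angles; "dq": joint speeds; "tau": joint torques, N m; "ee_pos": TCP position; "tool_rot": TCP orientation; "wrist_force": force on the tool from outside, world axes, zero at the start; "torque": the same for the moment, N m; "width": finger opening in mm.
Only numpy, scipy, OpenCV 4.12 (cv2) and the standard library are available. Lean on these libraries where they do the work, as an engineer would, in place of code of your own. Each camera call takes 0.05 s, during which the arm holds its last target. There are 200 camera calls.

TASK

Put the slide carrier on the scanner's docking bed so that its hole is fully home over the locating pin, the carrier lies flat on the bed and its long edge rests against the stop post. The pin sits in an eccentric bush and is hidden by the carrier, so feel for it gently: never press the carrier hard against the bed, pin or post (stay well under 35 N), because its glass slides crack. Let go of it in the end, and leave everything else where it is.

Things in the scene. Friction and masses are not known exactly. Their poses are not given: they have to be found in the camera images.
- carrier: the slide carrier: grey plastic plate, 90 mm (its x) by 160 mm (its y) by 6 mm thick, 160 g (may differ by a third either way), with an upright bar handle at its middle, a round through hole 9.4 mm wide near its +y end and two glass slides clipped on its -y half. Origin: centre of the underside. It starts lying loose on the table
- carrier_grip (a point): centre of the carrier's bar handle, 21 mm above the carrier's underside and straight above its origin. The handle is 40 mm along the carrier's x, 14 mm thick along its y, and stands from 6 to 36 mm above the underside. Axes as the carrier's
- carrier_hole (a point): centre of the carrier's hole, at its underside, 62 mm from its origin along its +y. Axes as the carrier's; the hole's edges are broken by 0.5 mm
- bed: docking bed: low aluminium slab, 150 mm (its x) by 200 mm (its y), fixed to the table; origin under its centre, flat top 18 mm above the table. Three domed rest buttons stand 2 mm proud; the docked carrier lies flat on them, its underside 20 mm above the table. It has a locating pin in a dark eccentric bush near its +y end, and a steel stop post near its -y end
- bush_centre (a point): centre of the eccentric bush (dark disc, 30 mm wide), 20 mm above the table; axes as the bed's. The pin is NOT here: the bush was turned, and the pin's axis stands 4 to 6.5 mm from this point in an unknown direction. The pin is fixed now, steel, 8 mm in diameter; its tip is 7 mm above this point's height, bevelled 1 mm wide over the last 1.5 mm
- stop_post (a point): axis of the stop post, 20 mm above the table; axes as the bed's. A fixed round steel post, 12 mm in diameter, its top 15.5 mm above this point. It lies from the bush's centre 51 mm along the bed's +x and 114 mm along its -y. The docked carrier touches it with its long +x edge (45 mm from the carrier's middle line), on the handle's -y side, within 0.08 rad of the bed's axes
- oil: bystander: small closed amber glass oil bottle, 32 mm wide, 65 tall; origin: centre of its underside
- jar: bystander: closed clear specimen jar, 48 mm wide, 60 tall; origin: centre of its underside
- slide_box: bystander: closed white slide box, 95 x 170 x 30 mm; origin: centre of its underside
- mug: bystander: white mug, 80 mm wide, 92 tall; origin: centre of its underside
- blank: bystander: plain grey cover plate, 90 x 160 x 6 mm, with neither handle nor hole (not the carrier); origin: centre of its underside
- petri: bystander: closed clear petri dish, 92 mm wide, 30 tall; origin: centre of its underside
- driver: bystander: screwdriver, 160 mm long, lying flat; origin: middle of its length, at the table
Mind the look-alikes: they are no part of the job. Leave any brown or purple look-alike of the bed alone.

How it is judged:
By the outcome, as a careful person would: the job done as asked, in the order asked, and still so for the second after the job is handed in, with the robot touching nothing.
It also fails if it takes over 72 s, if anything falls off the work surface, if the arm or the gripper's body presses on something with over 40 N, if the wrist force passes 120 N, or if a joint passes its speed limit or range.

## Working session

There is one attempt and no reset: what is moved stays moved. The work goes in short steps, Python scripts to look and compute and a shell command to move; the robot and the scene stay as the last step left them, time stands still between calls to the robot, and variables do not carry over. Pictures are saved under pics/ and viewed, about 8 in all and at most 12, crops included, and the job is handed in when it is done.

```bash
mkdir -p pics; ls
python3 - <<'E'
from rig import env
import cv2
for n in("side","top"):
    cv2.imwrite(f"pics/{n}0.png",env.capture(n)); print(n,env.camera_model(n))
s=env.read_state(); print(s, env.tip_reach)
E
```

```text
pics
side {'vfov': 48.50343931773998, 'cx': 255.1904273000009, 'cy': 186.3090497988185, 'distortion': array([0.05304526, 0.        , 0.        , 0.        , 0.        ]), 'R': array([[ 0.7562693 , -0.65414598,  0.01223889],
       [-0.45469815, -0.53895079, -0.70907096],
       [ 0.47043208,  0.5306836 , -0.70503091]]), 't': array([-383.13021274,  261.09750888, 1001.92979556])}
top {'vfov': 55.30724482841565, 'cx': 253.7041341079606, 'cy': 191.08668872027346, 'distortion': array([-0.09366135,  0.        ,  0.        ,  0.        ,  0.        ]), 'R': array([[-1.31713831e-02, -9.99913244e-01, -1.39449304e-04],
       [-9.91180733e-01,  1.30747447e-02, -1.31870411e-01],
       [ 1.31860793e-01, -1.59869623e-03, -9.91266955e-01]]), 't': array([  -3.36781721,  527.21075038, 1133.2996739 ])}
{'time': 0.1, 'joint_pos': array([ 1.01587975e+00,  3.59424588e-01,  1.51131111e+00, -8.92431932e-06,
        1.27250687e+00, -1.15167023e-01]), 'dq': array([ 0.00164402, -0.00105536, -0.00062218, -0.00022992, -0.00065239,
       -0.00128874]), 'tau': array([ 2.49958121e-04, -5.16357851e+01, -2.71406919e+01,  6.78255432e-02,
        2.76903401e-02, -2.62938283e-05]), 'ee_pos': array([255.16163159, 542.38959628, 240.90360623]), 'tool_rot': array([-3.13995269e+00, -1.81126622e-04,  2.70184558e+00]), 'wrist_force': array([-0.22032762, -0.08280839,  0.44605324]), 'torque': array([-0.0241671 ,  0.03211539, -0.02155649]), 'width': 87.74965166767926} 19.0
```

View pics/top0.png

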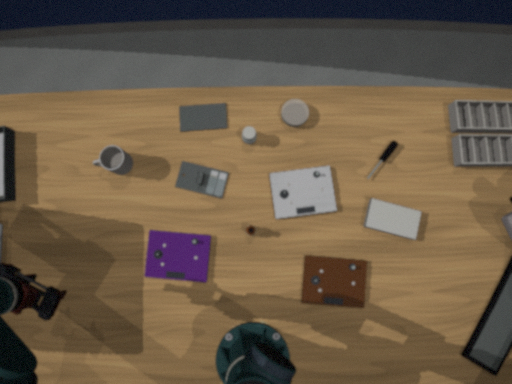

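View pics/side0.png

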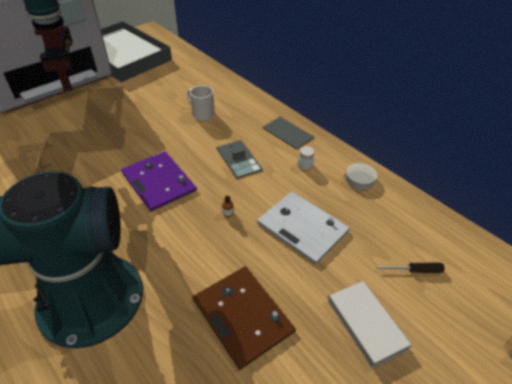

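The top view shows the carrier (handle, two slides) at (203,180). The plain blank at (203,117) has no handle. The silver bed is at (303,191), and its purple (180,257) and brown (335,281) look-alikes are excluded. The dark bush looks to be at (285,194). One enlarged crop will confirm this.

```bash
cat > h.py <<'E'
import numpy as np,cv2
from rig import env
def K(n):
    m=env.camera_model(n); f=192/np.tan(np.radians(m["vfov"])/2)
    return np.array([[f,0,m["cx"]],[0,f,m["cy"]],[0,0,1]]),m["distortion"],m["R"],m["t"]
def ray(n,p):
    k,d,R,t=K(n); u=cv2.undistortPoints(np.array([[p]],float),k,d)[0,0]
    return -R.T@t, R.T@np.array([u[0],u[1],1])
def plane(n,p,z):
    c,d=ray(n,p); return (c+d*(z-c[2])/d[2]).round(1)
def tri(a,b):   # top pixel, side pixel
    c1,d1=ray("top",a);c2,d2=ray("side",b)
    s=np.linalg.lstsq(np.c_[d1,-d2],c2-c1,rcond=None)[0]
    p,q=c1+s[0]*d1,c2+s[1]*d2; return ((p+q)/2).round(1),np.linalg.norm(p-q).round(1)
def proj(n,X):
    k,d,R,t=K(n); return cv2.projectPoints(np.array(X,float).reshape(-1,1,3),cv2.Rodrigues(R)[0],t,k,d)[0][:,0].round(1)
E
python3 - <<'E'
import cv2,numpy as np
t=cv2.imread("pics/top0.png");s=cv2.imread("pics/side0.png")
def up(im,x,y,w,h,W,H): return cv2.resize(im[y:y+h,x:x+w],(W,H),interpolation=cv2.INTER_CUBIC)
a=np.hstack([up(t,170,155,66,50,396,300),up(t,262,160,80,60,400,300)])
b=np.hstack([up(s,210,132,66,50,396,300),up(s,254,186,100,75,400,300)])
cv2.imwrite("pics/c1.png",np.vstack([a,b]))
E
```

```text
(no output)
```

View pics/c1.png

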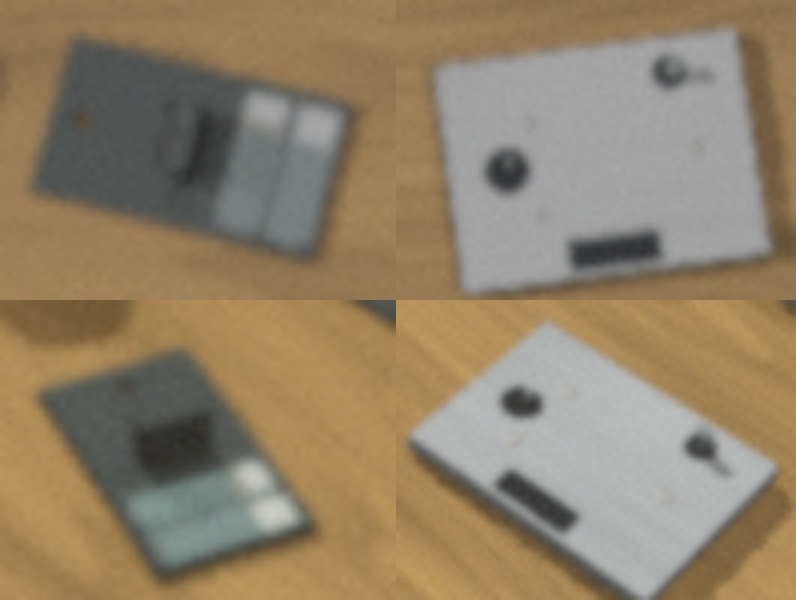

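The crop confirms both. The carrier has its hole at top px (184,175), a handle and two slides. The silver bed has its bush at top px (284,194) and its post at (317,174). Next I'll measure them.

```bash
cat > m.py <<'E'
from h import *
import sys
def quad(mask):
    c=max(cv2.findContours(mask,cv2.RETR_EXTERNAL,cv2.CHAIN_APPROX_NONE)[0],key=cv2.contourArea)
    h=cv2.convexHull(c)
    for e in np.arange(1,15,.5):
        q=cv2.approxPolyDP(h,e,True)
        if len(q)<=4: break
    return q[:,0].astype(float),c
def fitquad(mask):
    q,c=quad(mask); c=c[:,0].astype(float); L=[]
    for i in range(len(q)):
        a,b=q[i],q[(i+1)%len(q)]; d=(b-a)/np.linalg.norm(b-a); r=c-a
        s=r@d; n=abs(r@[-d[1],d[0]]); k=(n<2.5)&(s>4)&(s<np.linalg.norm(b-a)-4)
        vx,vy,x,y=cv2.fitLine(c[k].astype(np.float32),cv2.DIST_HUBER,0,.01,.01).ravel(); L.append(np.cross([x,y,1],[x+vx,y+vy,1]))
    P=[np.cross(L[i-1],L[i]) for i in range(len(L))]
    return np.array([p[:2]/p[2] for p in P])
E
python3 - <<'E'
from m import *
t=cv2.imread("pics/top0.png").astype(int);s=cv2.imread("pics/side0.png").astype(int)
def roi(m,x,y,w,h):
    o=np.zeros(m.shape,np.uint8);o[y:y+h,x:x+w]=m[y:y+h,x:x+w]*255;return cv2.morphologyEx(o,cv2.MORPH_CLOSE,np.ones((5,5)))
br=lambda im:im[...,2]-im[...,0]
mb=roi((br(t)<25)&(t.sum(2)>240),255,155,95,75)
mc=roi((br(t)<25),168,152,70,52)
sb=roi((br(s)<25)&(s.sum(2)>330),250,185,105,80)
sc=roi((br(s)<22),208,132,60,52)
for n,m,z in(("top",mb,18),("side",sb,18),("top",mc,6),("side",sc,6)):
    q=fitquad(m); P=np.array([plane(n,p,z) for p in q]); print(n,z,q.round(1).tolist()); print(P[:,:2].tolist(),"c",P.mean(0).round(1),"sides",[np.linalg.norm(P[i]-P[i-1]).round(1) for i in range(len(P))],"ang",[np.arctan2(*(P[i]-P[i-1])[1::-1]).round(3) for i in range(len(P))])
def dark(im,x,y,w,h,th):
    m=np.zeros(im.shape[:2],np.uint8);m[y:y+h,x:x+w]=(im.sum(2)<th)[y:y+h,x:x+w]
    k,_,st,ce=cv2.connectedComponentsWithStats(m); i=1+st[1:,4].argmax(); return st[i].tolist(),ce[i].round(2)
for th in(200,240,280):
    for n,im,b in(("top",t,(277,186,15,16)),("side",s,(276,205,18,14)),("top",t,(311,170,11,10)),("side",s,(322,215,14,14))):
        S,c=dark(im,*b,th); print(th,n,S,c,plane(n,c,18))
print("grip?",plane("top",(203,179),36))
E
```

```text
top 18 [[329.2, 165.4], [336.6, 210.5], [275.3, 218.6], [269.4, 173.2]]
[[611.2, -259.2], [462.7, -277.0], [439.5, -78.5], [587.5, -62.2]] c [ 525.2 -169.2   18. ] sides [np.float64(198.4), np.float64(149.6), np.float64(199.9), np.float64(148.9)] ang [np.float64(-1.451), np.float64(-3.022), np.float64(1.687), np.float64(0.11)]
side 18 [[291.5, 191.7], [349.4, 227.6], [315.8, 261.2], [257.0, 219.9]]
[[588.8, -64.9], [612.9, -260.5], [465.6, -277.1], [442.3, -81.3]] c [ 527.4 -171.    18. ] sides [np.float64(147.4), np.float64(197.1), np.float64(148.2), np.float64(197.2)] ang [np.float64(0.111), np.float64(-1.448), np.float64(-3.029), np.float64(1.689)]
top 6 [[182.3, 161.4], [227.6, 172.4], [221.4, 197.4], [175.4, 185.7]]
[[633.6, 225.2], [594.2, 74.6], [511.6, 95.3], [552.1, 246.8]] c [572.9 160.5   6. ] sides [np.float64(84.3), np.float64(155.7), np.float64(85.2), np.float64(156.8)] ang [np.float64(-0.259), np.float64(-1.827), np.float64(2.896), np.float64(1.31)]
side 6 [[239.9, 140.4], [261.7, 169.2], [236.8, 177.3], [217.3, 147.9]]
[[633.8, 224.5], [595.5, 72.4], [514.0, 93.6], [552.8, 241.9]] c [574.  158.1   6. ] sides [np.float64(82.8), np.float64(156.8), np.float64(84.2), np.float64(153.3)] ang [np.float64(-0.212), np.float64(-1.817), np.float64(2.887), np.float64(1.315)]
200 top [281, 192, 6, 5, 17] [283.71 194.41] [ 517.3 -107.2   18. ]
200 side [282, 210, 7, 4, 20] [284.7 211.6] [ 520.6 -108.    18. ]Traceback (most recent call last):
  File "<stdin>", line 17, in <module>
  File "<stdin>", line 14, in dark
ValueError: attempt to get argmax of an empty sequence
```

Run:
```python
from h import *
A={n:np.mean([env.capture(n).astype(float) for _ in range(12)],0) for n in("top","side")}
np.savez("avg0.npz",**A)
def up(n,x,y,w,h):
    c=A[n][y:y+h,x:x+w]; c=(c-c.min())/(c.max()-c.min())*255
    return cv2.resize(c.astype(np.uint8),(400,300),interpolation=cv2.INTER_CUBIC)
cv2.imwrite("pics/c2.png",np.vstack([np.hstack([up("top",274,186,20,15),up("top",307,166,20,15)]),np.hstack([up("side",275,204,20,15),up("side",319,211,24,18)])]))
print(-K("top")[2].T@K("top")[3],-K("side")[2].T@K("side")[3])
# predicted pixels of bed features from measured bed, for a guess bush at (520,-108)
c,s=np.cos(.113),np.sin(.113);R=np.array([[c,-s],[s,c]])
b=np.array([520,-108.]);p=b+R@[51,-114];print("post",p,proj("top",[[*b,18],[*p,18],[*p,35.5]]),proj("side",[[*b,18],[*p,18],[*p,35.5]]))
```

```text
[ 373.0789851    -8.44886906 1192.92554498] [ -62.86974608 -641.6120863   896.21722257]
post [ 583.52933928 -215.52219794] [[283.9 193.6]
 [316.3 173.8]
 [317.2 172.9]] [[284.5 211.7]
 [329.3 223.2]
 [330.1 218.9]]
```

View pics/c2.png

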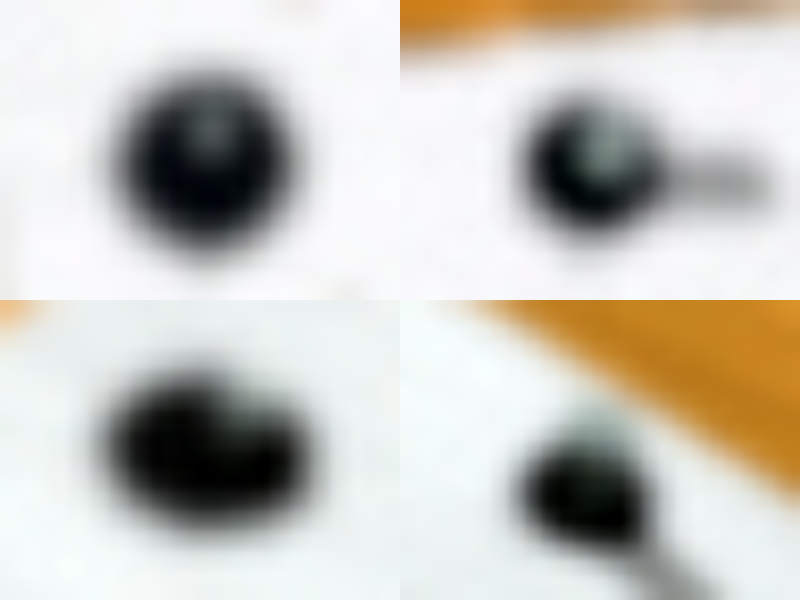

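Both views show the pin's bright tip: top px (283.9,192.0) against the bush centre (283.8,193.4), and side px (286.3,208.9) against (284.9,210.9). The post's top is at top px (316.8,173.0) and side px (330.2,217.7).

Run:
```python
from h import *
A=np.load("avg0.npz")
def circ(n,x,y,w,h):
    g=A[n][y:y+h,x:x+w].sum(2); g=cv2.resize(g,None,fx=10,fy=10,interpolation=cv2.INTER_CUBIC)
    m=(g<(g.min()+np.percentile(g,80))/2).astype(np.uint8)
    c=max(cv2.findContours(m,0,1)[0],key=cv2.contourArea); e=cv2.fitEllipse(cv2.convexHull(c)); return np.array(e[0])/10-.45+[x,y],e[1]
for b in(("top",276,187,16,13),("side",276,205,18,14)):
    c,ax=circ(*b);print(b[0],c,ax,plane(b[0],c,18),plane(b[0],c,20))
print("bush",tri((283.83,193.4),(284.93,210.9)))
print("pin",tri((283.93,192.0),(286.3,208.9)),plane("top",(283.93,192.0),27),plane("side",(286.3,208.9),27))
print("post",tri((316.8,173.0),(330.2,217.7)),plane("top",(316.8,173),35.5),plane("side",(330.2,217.7),35.5))
# handle / hole
for n in("top","side"):
    print(n,proj(n,[[573.5,159.5,36],[573.5+62*np.sin(.253),159.5+62*np.cos(.253),6]]))
def roi(x0,y0,w,h,n="top"):
    g=A[n][y0:y0+h,x0:x0+w]; d=g[...,2]-g[...,0]; i=np.unravel_index(d.argmax(),d.shape);return i[1]+x0,i[0]+y0,d.max()
for n,b in(("top",(180,170,9,9)),("side",(226,142,10,10))):
    x,y,w,h=b; g=A[n][y:y+h,x:x+w]; d=g[...,2]-g[...,0]; d=np.clip(d-np.median(d)-4,0,None); yy,xx=np.mgrid[y:y+h,x:x+w]; p=((xx*d).sum()/d.sum(),(yy*d).sum()/d.sum()); print("hole",p,plane(n,p,6),plane(n,p,3))
```

```text
top [283.8250946  193.74346237] (81.50980377197266, 83.50631713867188) [ 519.4 -107.6   18. ] [ 519.2 -107.5   20. ]
side [284.92583466 211.22328796] (72.42113494873047, 100.61553955078125) [ 522.1 -107.4   18. ] [ 520.7 -108.6   20. ]
bush (array([ 520.7, -107.8,   20.6]), np.float64(1.1))
pin (array([ 524.8, -108. ,   25.9]), np.float64(1.8)) [ 523.9 -107.3   27. ] [ 524.9 -109.1   27. ]
post (array([ 583.2, -214.1,   39.1]), np.float64(1.9)) [ 583.1 -214.1   35.5] [ 586.8 -212.8   35.5]
top [[200.6 177.4]
 [183.8 174.6]]
side [[238.1 150.7]
 [230.3 146.7]]
hole (np.float64(183.05019059720453), np.float64(174.07814485387547)) [590.7 222.1   6. ] [591.2 222.6   3. ]
hole (np.float64(228.60048304317198), np.float64(142.55585186676058)) [598.  239.7   6. ] [600.2 242.7   3. ]
```

```bash
python3 -m creep '[[[21,-25.5,-6,0,0,0.0157,40],[21,-25.5,-6,0,0,0.0157,40],[21,-25.5,-6,0,0,0.0157,40],[21,-25.5,-6,0,0,0.0157,40],[21,-25.5,-6,0,0,0.0157,40],[21,-25.5,-6,0,0,0.0157,40],[21,-25.5,-6,0,0,0.0157,40],[21,-25.5,-6,0,0,0.0157,40],[21,-25.5,-6,0,0,0.0157,40],[21,-25.5,-6,0,0,0.0157,40],[21,-25.5,-6,0,0,0.0157,40],[21,-25.5,-6,0,0,0.0157,40]]]'
python3 -m creep '[[[22,-26,-20,0,0,0,40],[22,-26,-20,0,0,0,40],[22,-25.5,-20,0,0,0,40],[0,0,-20,0,0,0,40],[0,0,0,0,0,0,40],[0,0,0,0,0,0,40]]]'
```

```text
time: 2.3
ee_pos: [508.5, 235.5, 169.5]
tool_rot: [3.141, 0.0, 2.891]
wrist_force: [-0.1, 0.1, 0.6]
width: 40.2
time: 2.8
ee_pos: [572.2, 159.0, 88.7]
tool_rot: [-3.14, -0.003, 2.889]
wrist_force: [0.4, -0.2, -0.5]
width: 40.0
```

```bash
python3 -m creep '[[[1,0,-20,0,0,0,40],[0,0,-20,0,0,0,40],[0,0,-14,0,0,0,40],[0,0,-4,0,0,0,40],[0,0,0,0,0,0,40],[0,0,0,0,0,0,40]]]'
python3 - <<'E'
from h import *
a,b=env.capture("top"),env.capture("side")
cv2.imwrite("pics/g1.png",np.hstack([cv2.resize(a[150:210,160:240],(400,300),interpolation=2),cv2.resize(b[125:185,200:280],(400,300),interpolation=2)]))
E
```

```text
time: 3.3
ee_pos: [574.8, 160.2, 32.9]
tool_rot: [3.141, 0.001, 2.891]
wrist_force: [-0.2, 0.0, 0.6]
width: 39.9
```

View pics/g1.png

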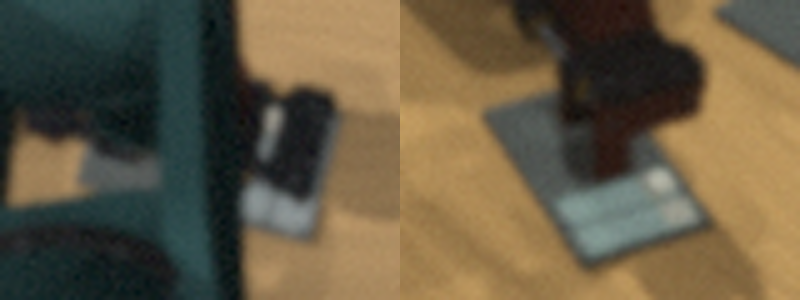

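The fingers straddle the handle, one of them between the handle and the slides (side crop (610,150)). I'll lower slightly and grip.

```bash
python3 -m creep '[[[0,0,-2,0,0,0,40],[0,0,0,0,0,0,8],[0,0,0,0,0,0,8],[0,0,0,0,0,0,8],[0,0,0,0,0,0,8],[0,0,0,0,0,0,8],[0,0,0,0,0,0,8],[0,0,0,0,0,0,8]]]' 25
python3 -m creep '[[[0,0,3,0,0,0,8],[0,0,10,0,0,0,8],[0,0,20,0,0,0,8],[0,0,20,0,0,0,8],[0,0,0,0,0,0,8],[0,0,0,0,0,0,8]]]'
```

```text
time: 4.07
ee_pos: [574.6, 159.4, 29.7]
tool_rot: [3.142, 0.0, 2.89]
wrist_force: [-0.7, -0.2, 2.5]
width: 13.7
time: 4.57
ee_pos: [575.5, 159.5, 84.0]
tool_rot: [3.141, 0.003, 2.89]
wrist_force: [-0.3, -0.6, -0.8]
width: 14.3
```

```bash
python3 -m creep '[[[-3.9,-27.5,2,0,0,0.0273,8],[-3.9,-27.5,2,0,0,0.0273,8],[-3.9,-27.5,2,0,0,0.0273,8],[-3.9,-27.5,2,0,0,0.0273,8],[-3.9,-27.5,2,0,0,0.0273,8],[-3.9,-27.5,2,0,0,0.0273,8],[-3.9,-27.5,0,0,0,0.0273,8],[-3.9,-27.5,0,0,0,0.0273,8],[-3.9,-27.5,0,0,0,0.0273,8],[-3.9,-27.5,0,0,0,0.0273,8],[-3.9,-27.5,0,0,0,0.0273,8],[-3.9,-27.5,0,0,0,0.0273,8]]]'
python3 -m creep '[[[0,0,-10,0,0,0,8],[0,0,-10,0,0,0,8],[0,0,-10,0,0,0,8],[0,0,0,0,0,0,8],[0,0,0,0,0,0,8]]]'
python3 - <<'E'
from h import *
a,b=[np.mean([env.capture(n).astype(float) for _ in range(4)],0).astype(np.uint8) for n in("top","side")]
np.savez("avg1.npz",top=a,side=b)
cv2.imwrite("pics/g2.png",np.hstack([cv2.resize(a[145:235,245:365],(400,300),interpolation=2),cv2.resize(b[170:275,235:375],(400,300),interpolation=2)]))
print(env.read_state())
E
```

```text
time: 5.57
ee_pos: [526.4, -171.6, 93.5]
tool_rot: [3.141, -0.002, -3.064]
wrist_force: [0.5, 0.8, -1.0]
width: 13.8
time: 5.98
ee_pos: [526.5, -169.0, 63.2]
tool_rot: [3.14, -0.003, -3.064]
wrist_force: [0.8, -0.5, -0.4]
width: 14.0
{'time': 6.3833, 'joint_pos': array([-4.36863245e-01,  5.13232698e-01,  1.78248786e+00, -1.44477728e-04,
        8.45011043e-01, -2.08412167e+00]), 'dq': array([-0.00259084,  0.00079163,  0.00027522, -0.00089185,  0.00068249,
        0.00042945]), 'tau': array([ 8.14896449e-02, -5.24547243e+01, -1.80147117e+01, -3.31934018e-02,
        5.34065429e-02,  1.06955780e-03]), 'ee_pos': array([ 527.96405538, -170.53667209,   65.02491676]), 'tool_rot': array([-3.14107560e+00,  6.96964986e-04, -3.06503453e+00]), 'wrist_force': array([ 0.61398745,  0.37057711, -1.62790123]), 'torque': array([0.02580685, 0.01037505, 0.01085315]), 'width': 13.940547372924186}
```

View pics/g2.png

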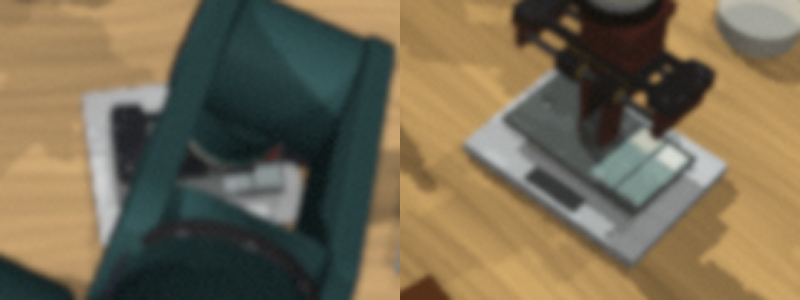

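The side view shows the carrier held level over the bed, roughly aligned with it. The arm blocks the top view. I'll set the underside at about z=30, above the pin tip and below the post top, and feel for the post in +x.

```bash
cat > r.py <<'E'
from h import *
F=[];T=[];P=[]
for _ in range(4):
    env.capture("side"); s=env.read_state(); F.append(s["wrist_force"]);T.append(s["torque"]);P.append(s["ee_pos"])
print("t",round(s["time"],2),"F",np.mean(F,0).round(2),"T",np.mean(T,0).round(3),"P",np.mean(P,0).round(2),"std",np.std(F,0).round(2))
E
python3 -m creep '[[[-3,0,0,0,0,0,8],[0,0,-5,0,0,0,8],[0,0,0,0,0,0,8],[0,0,0,0,0,0,8]]]'|grep -E "force|pos"; python3 r.py
for i in 1 ; do python3 -m creep '[[[1,0,0,0,0,0,8],[0,0,0,0,0,0,8]]]'|grep force
python3 -m creep '[[[1,0,0,0,0,0,8],[0,0,0,0,0,0,8]]]'|grep force
python3 -m creep '[[[1,0,0,0,0,0,8],[0,0,0,0,0,0,8]]]'|grep force;done
```

```text
ee_pos: [524.2, -170.5, 59.3]
wrist_force: [-0.3, 0.4, -0.9]
t 6.92 F [ 0.11  0.19 -1.48] T [ 0.072 -0.006  0.014] P [ 524.58 -170.64   59.52] std [0.38 0.33 0.33]
wrist_force: [1.6, -0.3, -1.5]
wrist_force: [-0.2, -0.2, -1.5]
wrist_force: [1.1, 0.6, -1.0]
```

```bash
python3 -m creep '[[[0.7,0,0,0,0,0,8],[0,0,0,0,0,0,8]]]'|grep force
python3 -m creep '[[[0.7,0,0,0,0,0,8],[0,0,0,0,0,0,8]]]'|grep force
python3 -m creep '[[[0.7,0,0,0,0,0,8],[0,0,0,0,0,0,8]]]'|grep force;python3 r.py
```

```text
wrist_force: [0.3, 1.0, -0.9]
wrist_force: [0.1, 1.2, -1.6]
wrist_force: [0.5, 0.3, -1.5]
t 8.12 F [-0.12  0.03 -0.87] T [0.011 0.001 0.004] P [ 529.77 -170.63   59.62] std [0.41 0.29 0.7 ]
```

Commanded tool x is 529.7. I'll continue.

```bash
python3 -m creep '[[[0.7,0,0,0,0,0,8],[0,0,0,0,0,0,8]]]'|grep force
python3 -m creep '[[[0.7,0,0,0,0,0,8],[0,0,0,0,0,0,8]]]'|grep force
python3 -m creep '[[[0.7,0,0,0,0,0,8],[0,0,0,0,0,0,8]]]'|grep force;python3 r.py
```

```text
wrist_force: [-2.1, -0.3, -1.1]
wrist_force: [-3.2, 0.2, -0.3]
wrist_force: [-5.0, -0.3, 1.0]
t 8.82 F [-4.93 -0.28  1.71] T [-0.112  0.824 -0.226] P [ 530.6  -170.31   59.44] std [0.51 0.25 0.52]
```

```bash
python3 -m creep '[[[-2.4,0.6,0,0,0,0,8],[0,0,0,0,0,0,8],[0,0,-1.5,0,0,0,8],[0,0,0,0,0,0,8]]]'|grep force; python3 r.py
python3 -m creep '[[[0,0,-1.2,0,0,0,8],[0,0,0,0,0,0,8]]]'|grep force
python3 -m creep '[[[0,0,-1,0,0,0,8],[0,0,0,0,0,0,8]]]'|grep force
python3 -m creep '[[[0,0,-1,0,0,0,8],[0,0,0,0,0,0,8]]]'|grep force;python3 r.py
```

```text
wrist_force: [-1.4, 0.0, -0.0]
t 9.35 F [ 0.04 -0.19 -1.09] T [0.039 0.006 0.021] P [ 529.96 -170.16   58.15] std [0.39 0.18 0.49]
wrist_force: [0.1, -0.6, -1.8]
wrist_force: [0.3, 0.2, -1.2]
wrist_force: [0.5, -0.7, -1.2]
t 10.05 F [ 0.82 -0.48 -1.23] T [-0.088 -0.141 -0.053] P [ 529.66 -170.13   54.94] std [0.64 0.35 0.79]
```

```bash
python3 -m creep '[[[0,0,-1,0,0,0,8],[0,0,0,0,0,0,8]]]'|grep force
python3 -m creep '[[[0,0,-1,0,0,0,8],[0,0,0,0,0,0,8]]]'|grep force;python3 r.py
```

```text
wrist_force: [1.4, -0.0, -0.6]
wrist_force: [1.8, -1.1, -0.9]
t 10.58 F [ 0.96 -0.85 -0.87] T [-0.16  -0.221 -0.059] P [ 529.64 -170.15   52.95] std [0.45 0.3  0.46]
```

```bash
python3 -m creep '[[[0.2,-0.3,-1,0,0,0,8],[0,0,0,0,0,0,8]]]'|grep force
python3 -m creep '[[[0,0,-1,0,0,0,8],[0,0,0,0,0,0,8]]]'|grep force;python3 r.py
python3 -m creep '[[[0,0,-0.7,0,0,0,8],[0,0,0,0,0,0,8]]]'|grep force;python3 r.py
```

```text
wrist_force: [0.3, 0.4, -0.7]
wrist_force: [0.4, -0.2, -0.8]
t 11.12 F [ 0.9  -0.47 -1.74] T [-0.082 -0.201 -0.078] P [ 529.6  -170.28   50.83] std [0.31 0.21 0.47]
wrist_force: [0.9, -0.1, 0.2]
t 11.48 F [ 0.69 -0.71 -1.54] T [-0.074 -0.191 -0.067] P [ 529.59 -170.3    50.18] std [0.3  0.33 0.56]
```

```bash
python3 -m creep '[[[0,0,-0.5,0,0,0,8],[0,0,0,0,0,0,8]]]'|grep force
python3 -m creep '[[[0,0,-0.5,0,0,0,8],[0,0,0,0,0,0,8]]]'|grep force;python3 r.py
python3 -m creep '[[[0,0,-0.4,0,0,0,8],[0,0,0,0,0,0,8]]]'|grep force;python3 r.py
```

```text
wrist_force: [-0.2, -1.0, -0.8]
wrist_force: [0.8, -0.2, 3.5]
t 12.02 F [-0.1  -0.57  4.38] T [ 0.107  0.079 -0.039] P [ 529.65 -170.31   49.49] std [0.95 0.47 0.63]
wrist_force: [-0.9, 0.2, 9.0]
t 12.38 F [-1.55  0.63  9.15] T [ 0.2    0.289 -0.054] P [ 529.67 -170.33   49.41] std [0.22 0.32 0.3 ]
```

Fz rose at TCP z≈49.4, so the underside is at about 20. The carrier is on the buttons with the pin in the hole. I'll ease the load and swing the edge onto the post, pivoting about the pin.

```bash
python3 -m creep '[[[0,0,0.7,0,0,0,8],[0,0,0,0,0,0,8]]]'|grep force;python3 r.py
python3 -m creep '[[[0.5,0,0,0,0,0.008,8],[0,0,0,0,0,0,8]]]'|grep force;python3 r.py
python3 -m creep '[[[0.5,0,0,0,0,0.008,8],[0,0,0,0,0,0,8]]]'|grep force;python3 r.py
```

```text
wrist_force: [-0.0, 0.1, 2.4]
t 12.75 F [0.02 0.09 3.42] T [ 0.062 -0.013 -0.026] P [ 529.68 -170.32   49.53] std [0.33 0.48 0.42]
wrist_force: [-1.0, -1.4, 5.1]
t 13.12 F [-1.27 -0.88  4.09] T [-0.021  0.173 -0.172] P [ 529.96 -170.35   49.51] std [0.34 0.48 0.47]
wrist_force: [-2.3, -1.0, 5.2]
t 13.48 F [-2.94 -1.32  5.4 ] T [-0.161  0.471 -0.397] P [ 530.03 -170.35   49.5 ] std [0.5  0.2  0.41]
```

Solving the forces gives about 5 N on the post and 2.5 N opposing at the pin, so the carrier is captured by both. I'll relax the load and release.

```bash
python3 -m creep '[[[-0.2,0.15,0.6,0,0,-0.003,8],[0,0,0,0,0,0,8],[0,0,0,0,0,0,8]]]' 6|grep force;python3 r.py
python3 -m creep '[[[0,0,0,0,0,0,15],[0,0,0,0,0,0,17],[0,0,0,0,0,0,19],[0,0,0,0,0,0,24],[0,0,0,0,0,0,34],[0,0,0,0,0,0,34],[0,0,0,0,0,0,34],[0,0,0,0,0,0,34]]]';python3 r.py
```

```text
wrist_force: [-1.7, -0.6, -0.3]
t 13.93 F [-0.97 -1.14 -1.09] T [-0.166  0.158 -0.088] P [ 530.16 -170.05   49.82] std [0.66 0.52 0.4 ]
time: 14.6
ee_pos: [530.5, -170.2, 50.2]
tool_rot: [-3.141, 0.0, -3.052]
wrist_force: [-0.3, -0.1, -1.1]
width: 34.0
t 14.8 F [ 0.1  -0.11  0.16] T [0.015 0.035 0.003] P [ 530.45 -170.18   50.13] std [0.3  0.19 0.51]
```

```bash
python3 -m creep '[[[0,0,5,0,0,0,34],[0,0,10,0,0,0,34],[0,0,20,0,0,0,34],[0,0,25,0,0,0,34],[0,0,30,0,0,0,34],[0,20,30,0,0,0,34],[0,35,15,0,0,0,34],[0,35,5,0,0,0,34],[0,35,0,0,0,0,34],[0,35,0,0,0,0,34],[0,35,0,0,0,0,34],[0,35,0,0,0,0,34]]]'
python3 -m creep '[[[0,35,0,0,0,0,34],[0,35,0,0,0,0,34],[0,35,0,0,0,0,34],[0,0,0,0,0,0,34],[0,0,0,0,0,0,34],[0,0,0,0,0,0,34]]]'
python3 - <<'E'
from h import *
A={n:np.mean([env.capture(n).astype(float) for _ in range(8)],0).astype(np.uint8) for n in("top","side")}
np.savez("avg2.npz",**A); a,b=A["top"],A["side"]
v=np.vstack([np.hstack([cv2.resize(a[155:230,255:355],(400,300),interpolation=2),cv2.resize(b[180:270,245:365],(400,300),interpolation=2)]),
 np.hstack([cv2.resize(a[183:201,274:298],(400,300),interpolation=2),cv2.resize(a[165:183,303:327],(400,300),interpolation=2)])])
cv2.imwrite("pics/f1.png",v)
# expected docked pose, projected
from math import sin,cos
for y in(.076,.085,.1):
    C=np.array([524.4,-108.2])-62*np.array([-sin(y),cos(y)])
    q=[[*(C+[x*cos(y)-v*sin(y),x*sin(y)+v*cos(y)]),26] for x,v in((-45,80),(45,80),(45,-80),(-45,-80))]
    print(y,C.round(1),proj("top",q).tolist(),proj("side",q).tolist())
E
```

```text
time: 15.8
ee_pos: [530.3, 61.5, 191.4]
tool_rot: [-3.141, 0.001, -3.053]
wrist_force: [0.1, -0.1, -0.2]
width: 34.3
time: 16.3
ee_pos: [530.3, 164.5, 190.7]
tool_rot: [-3.141, 0.0, -3.051]
wrist_force: [-0.1, -0.1, 0.7]
width: 34.2
0.076 [ 529.1 -170. ] [[280.0, 206.3], [277.2, 178.6], [326.2, 174.3], [329.4, 201.8]] [[269.9, 214.2], [291.8, 197.4], [337.6, 228.7], [316.0, 248.1]]
0.085 [ 529.7 -170. ] [[280.1, 206.3], [277.1, 178.7], [326.1, 174.0], [329.5, 201.4]] [[270.0, 214.3], [291.7, 197.3], [337.7, 228.4], [316.4, 247.9]]
0.1 [ 530.6 -169.9] [[280.3, 206.4], [276.9, 178.8], [325.8, 173.3], [329.6, 200.7]] [[270.1, 214.5], [291.4, 197.2], [338.0, 227.8], [317.1, 247.6]]
```

View pics/f1.png

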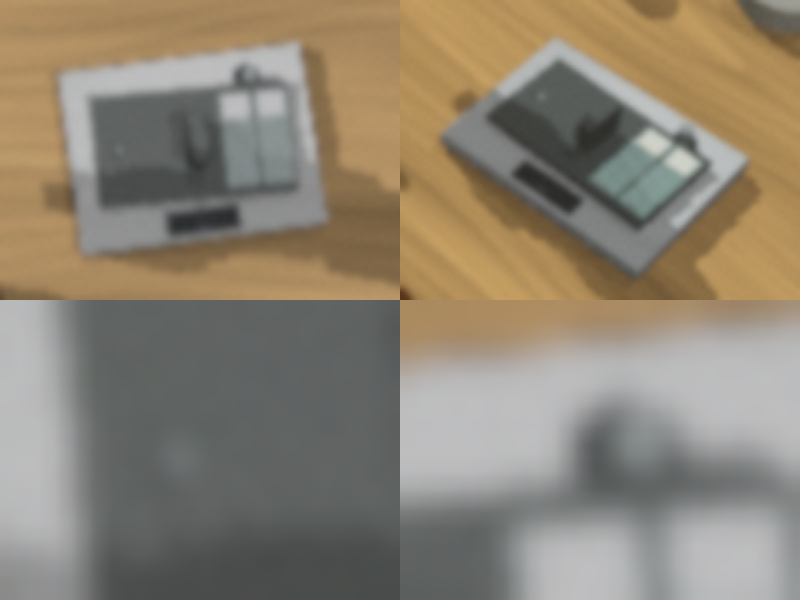

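The final picture shows the pin's bright tip inside the hole, at top crop (120,150) and side crop (542,97). The carrier is flat on the bed with its +x edge meeting the post at top crop (247,80). The bystanders lie well off the path.

```bash
python3 -c "
from rig import env
print(env.job_done())"
```

```text
the job is handed in; nothing more can be done
None
```

The carrier is docked: its hole is over the pin, it lies flat on the bed with its long edge against the post, and it has been let go. I handed in at about 17 s of the 72 s allowed.

**How it went:** I found the carrier, bed, bush and pin tip in the two views and gripped the carrier by its handle. I felt for the post at about 5 N, then lowered the carrier over the pin with side forces of about 1 N. At the bed I saw at most about 9 N, then swung the edge onto the post, pivoting about the pin.

**Last checks:**
- **Flat:** it came to rest with its underside at about 20 mm, the docked height.
- **Pin and post:** just before release, the forces showed light contact with both (about 1.4 N at the post, 0.4 N at the pin). The final pictures show the pin tip inside the hole and the edge meeting the post.
- **Released:** the wrist force went to about zero, and the robot is clear of everything.

**Limits of the checks:**
- I did not feel for a gap at the post again after release. The pictures, at about 2.5 mm per pixel, would not show one under a millimetre.
- I did not measure the other objects afterwards. The arm's path stayed clear of them.
- The two cameras disagreed by 1–2 mm throughout, which is within their calibration.

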